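# Uncover the scent dish and hold it turned to the customer

### The job

Lift the lid off the wooden scent dish by its knob and set it down gently, flat, on the round cork mat. Then pick the dish up by its upright handle, lift it clear of the board, and only then turn it a quarter turn so that its handle, which starts at the left of the board, points squarely to the board's near side (the robot's side), keeping the dish level and the loose ceramic ball near its middle the whole time, and leaving the other stock where it stands. Finish while still holding the dish level and still, a hand's breadth or so above the middle of the board, square to it; do not put it down or let go.

Things in the scene. Friction and masses are not known exactly. Their poses are not given: they have to be found in the camera images.
- board: flat square light-wood display board, 190 x 190 mm, 18 mm thick, fixed on the table. Origin: centre of its underside, at table height; its x points away from the robot (within 0.3 rad), y to the left, z up. Its near side is the -x side.
- cork: flat round cork mat, 130 mm across, 6 mm thick, fixed on the table to the right of the board; the place for the lid. Origin: centre of its underside, z up (its yaw means nothing).
- dish: round brown-wood dish, about 240 g, 128 mm across its rim, 40 mm high, foot 100 mm across, wall 4 mm, on the middle of the board (within about 15 mm). One upright handle at the rim on its +y side (see handle_top). Origin: centre of the underside, z up along its axis. At the start its axes are within 0.15 rad of the board's, so the handle is on the left.
- dish_middle (a point): on the dish's axis, 19 mm above its underside: where the ball's centre lies when it rests in the middle. The dish's floor is a very shallow cone, lowest in the middle (7 mm above the underside), rising 0.09 rad outward: the ball runs out to the wall if the dish is tilted much more than 0.1 rad or jerked sideways.
- handle_top (a point): middle of the top edge of the dish's handle, at (0, 70, 84) mm in the dish's frame. The handle is an upright flat tab, 36 mm wide along dish x, 10 mm thick along dish y, standing 44 mm above the rim; with the lid off both faces are free above the rim: fingers closing along dish y pinch it from above, one finger inside the rim.
- lid: loose round brown-wood lid, about 120 g, 124 mm across, 46 mm high, on the dish's rim, hiding the ball. Its plug, 112 mm across, reaches 4 mm into the dish. Knob on its axis: 28 mm across from 30 to 44 mm above the lid's underside, on a 16 mm stem. Origin: centre of the plug's underside, z up: 36 mm above the dish's underside at the start, 6 mm above the table on the cork.
- ball_center (a point): centre of the loose white ceramic ball, 24 mm across, about 18 g, lying in the middle of the dish under the lid; it rolls easily.
- jar_back: loose stock, not part of the job: amber glass candle jar, 60 mm across, 70 mm tall, standing behind the board (far from the robot). Origin: centre of its underside.
- pillar_back: loose stock, not part of the job: cream pillar candle, 52 mm across, 62 mm tall, standing behind the board, to the left. Origin: centre of its underside.
- tin_mid: loose stock, not part of the job: round aluminium tin, 50 mm across, 28 mm tall, standing just right of the board. Origin: centre of its underside.
- tin_left: loose stock, not part of the job: round aluminium tin, 62 mm across, 32 mm tall, standing just left of the board. Origin: centre of its underside.
- pillar_right: loose stock, not part of the job: cream pillar candle, 44 mm across, 50 mm tall, standing just behind the cork mat. Origin: centre of its underside.
- jar_right: loose stock, not part of the job: clear glass candle jar, 54 mm across, 57 mm tall, standing just right of the cork mat. Origin: centre of its underside.
Things that resemble listed ones, but are neither listed nor needed, are in the scene too. Leave any black or yellow look-alike of the lid alone.

How it is judged:
On the way, in this order (a step that is already met when the one before it is completed fails the run):
1. the lid lies flat and released on the cork mat (horizontal distance between lid and cork below 0.03 m and z of lid in the frame of cork below 0.012 m and angle between lid's own z axis and vertical below 0.08 rad and linear speed of lid below 0.03 m/s and contact force between the fingers and lid below 0.1 N), for 0.2 s.
2. the dish is lifted clear of the board, level, its handle still to the left (z of dish in the frame of board above 0.045 m and angle between dish's own z axis and vertical below 0.12 rad and angle between the y axis of dish and the y axis of board, either way round below 0.4 rad and contact force between the fingers and dish above 1 N), for 0.1 s.
At the end, for the whole second after the job is handed in: gripper alone holds the dish at rest, underside 55-220 mm above the table, axis within 45 mm of the board centre, tilt under 0.1 rad, handle to the near side within 0.17 rad; ball within 18 mm of the dish middle; lid flat, released, at rest on the cork within 30 mm of its centre (all of step 1 and z of dish in the frame of board between 0.055 and 0.22 m and horizontal distance between dish and board below 0.045 m and angle between dish's own z axis and vertical below 0.1 rad and angle between the y axis of dish and the x axis of board, either way round below 0.17 rad and x of handle_top in the frame of board below -0.02 m and distance between ball_center and dish_middle below 0.018 m and linear speed of dish below 0.03 m/s and angular speed of dish below 0.15 rad/s and contact force between the fingers and dish above 1 N and contact force between dish and board below 0.1 N and contact force between dish and lid below 0.1 N and contact force between dish and jar_back below 0.1 N and contact force between dish and pillar_back below 0.1 N and contact force between dish and tin_mid below 0.1 N and contact force between dish and tin_left below 0.1 N and contact force between dish and pillar_right below 0.1 N and contact force between dish and jar_right below 0.1 N); the arm keeps its last pose, push and grip.
It fails at once if the ball leaves the middle part of the dish (more than 30 mm off) (distance between ball_center and dish_middle above 0.03 m).
It fails at once if the dish is tipped by more than 0.25 rad (angle between dish's own z axis and vertical above 0.25 rad).
It fails at once if the lid is dropped or flung (faster than 0.9 m/s) (linear speed of lid above 0.9 m/s).
It fails at once if the dish is turned before it is lifted (more than 0.6 rad off its start while resting on the board) (contact force between dish and board above 0.3 N and angle between the y axis of dish and the y axis of board, either way round above 0.6 rad).
It fails at once if other stock is knocked or moved by more than 25 mm (distance of any of jar_back, pillar_back, tin_mid, tin_left, pillar_right, jar_right from where it was at the start of the episode above 0.025 m).
It also fails if it takes over 64 s, if anything falls off the work surface, if the arm or the gripper's body presses on something with over 40 N, if the wrist force passes 120 N, or if a joint passes its speed limit or range.

### The arm

A 7-joint arm with a two-finger parallel gripper is mounted at the origin on the work surface. World frame = base frame: x ahead of the robot, y to its left, z up, the work surface at z = 0. Lengths are in m, angles in rad, forces in N, time in s.
With the tool pointing down it reaches from about 0.425 to 0.875 m from the base axis. Payload 8.4 kg.
Tool frame: the origin (TCP) lies on the centre line of the jaws, within the pads' length; the fingertips stand 17 mm ahead of it and the grasp point (between the pads) lies 2 mm behind it; z points along the fingers, y is the line along which they close (so a half turn about z gives the same grasp; the last joint's range is limited). The gripper opens to 87 mm and grips with 3 to 60 N. Pads are 19 mm wide; open, the fingers measure 117 mm over their backs; the gripper's body (75 mm by 190 mm) begins 51 mm behind the grasp point.
Start: joints at [1.031, 0.333, 0.04, 1.465, -0.013, 1.343, -0.059], TCP at [0.277, -0.588, 0.215] pointing down, gripper open.
Joint ranges: [-2.58, 2.58], [-0.38, 2.09], [-1.3, 1.39], [0.25, 2.4], [-1.5, 4.64], [0.08, 2.09], [-2.65, 2.65]. Speed limits (rad/s): [2.22, 2.22, 2.79, 2.79, 3.14, 3.14, 3.14].

### API

Orientations are given as a unit quaternion [w, x, y, z].
In Python, from workcell import sense, camera, job_done gives the robot as it stands. The module is installed in compiled form; this text tells all that it offers.
- The arm moves only by the tool move_arm, never from a script. Its argument "increments" is a list that holds one entry, the list of rows, each a list of 4 numbers: the shift along the tool's x, y, z in mm, then the turn about the tool's z in rad. A call has 1 to 12 rows; each row is the pose to reach, as a shift and turn from the pose commanded when the call began, along the tool's axes at that moment; what a row does not reach only later rows make up. A row lasts 1/12 s, in which the tool goes at most 41.7 mm and 7.16 degrees, less where a joint would pass 70% of its speed; a pose out of reach is approached as far as the arm can. A call with a gripper value outside its range is refused whole. "claw" is the closure, from -1 (fully open) to 1 (shut), set as the call begins (left out, the last holds). The fingers move at their own pace and stop on an object; "squeeze" is the grip in N (left out, the last holds). Time passes only in rows, so rows that repeat a pose let the fingers close. It gives the time, the measured TCP pose, the force, the opening and the grip force at its end, in the units of the state.
- sense(): the state, without advancing time (a new reading comes with each control period).
- camera(name): name is "side" or "top"; returns a dict with "img" (420x560x3 uint8, red, green, blue), "vfov" (degrees; the focal length in pixels is half the picture's height over the tangent of half this angle, whatever the lens; pixels are square), "cx", "cy" (the principal point, pixels), "k1" (the pictures are not rectified: a ray, as slopes to the right and down, at radius r is drawn at 1 + k1 r^2 times it, then the intrinsics apply), "R" (3x3) and "t" (3): a world point X has camera coordinates R X + t. Camera axes: x right, y down, z forward; pixel columns grow to the right and rows downward; lengths in m; the calibration is good to about 2 mm. A picture is of the moment at which its call begins. There is no depth.
- job_done(): hands the job in; it is judged then, once.
The state is a dict: "time_s": time; "joint_pos": joint angles; "joint_velocities": joint speeds; "effort": joint torques, N m; "tool_pos": TCP position; "tool_rot": TCP orientation; "ft_force": force on the tool from outside, world axes, zero at the start; "moment": the same for the moment, N m; "opening": finger opening in m; "finger_force": force on a finger pad.
Only numpy, scipy, OpenCV 4.12 (cv2) and the standard library are available. Lean on these libraries where they do the work, as an engineer would, in place of code of your own. Each camera call takes 0.05 s, during which the arm holds its last target. There are 200 camera calls.

## Working session

There is one attempt and no reset: what is moved stays moved. The work goes in short steps, Python scripts to look and compute and a tool call to move; the robot and the scene stay as the last step left them, time stands still between calls to the robot, and variables do not carry over. Pictures are saved under pics/ and viewed, at most 10 in all, crops included, and the job is handed in when it is done.

Besides the shell and the picture viewer there is one more tool, called as name([rows], argument=value, ...), one row to a line, values as JSON. move_arm: Moves the arm, as the interface text tells. Its arguments: {"type":"object","properties":{"increments":{"type":"array","items":{"type":"array","items":{"type":"array","items":{"type":"number"}}}},"claw":{"type":"number"},"squeeze":{"type":"number"}},"required":["increments"]}

```bash
mkdir -p pics; cat > h.py <<'E'
import numpy as np, cv2
from workcell import sense, camera, job_done
def snap(n,fn=None):
    c=camera(n)
    if fn: cv2.imwrite('pics/'+fn,c['img'][:,:,::-1])
    return c
def ray(c,u,v):
    f=c['img'].shape[0]/2/np.tan(np.radians(c['vfov'])/2)
    d=np.array([(u-c['cx'])/f,(v-c['cy'])/f]); p=d.copy()
    for _ in range(20): p=d/(1+c['k1']*(p@p))
    R=np.array(c['R']);t=np.array(c['t'])
    return -R.T@t, R.T@np.array([p[0],p[1],1])
def onz(c,u,v,z):
    o,d=ray(c,u,v); return o+d*(z-o[2])/d[2]
def proj(c,X):
    f=c['img'].shape[0]/2/np.tan(np.radians(c['vfov'])/2)
    q=np.array(c['R'])@X+np.array(c['t']); p=q[:2]/q[2]; p=p*(1+c['k1']*(p@p))
    return p*f+[c['cx'],c['cy']]
E
python3 - <<'E'
from h import *
a=snap('top','top0.png');b=snap('side','side0.png')
for c in(a,b): print(c['vfov'],c['cx'],c['cy'],c['k1'],-np.array(c['R']).T@c['t'],np.array(c['R'])[2])
s=sense();print(s['time_s'],s['tool_pos'],s['tool_rot'],s['opening'],s['ft_force'])
E
```

```text
45.678581360686444 276.49529818078713 210.69547904654442 -0.03698094423837349 [ 0.43932962 -0.04521631  1.31167023] [ 0.1007401  -0.00183576 -0.99491108]
49.593003163554656 279.8109809405099 211.36168072271602 -0.09503190259624641 [ 0.46487027 -0.80355745  0.6373207 ] [ 0.11124598  0.81952169 -0.56214636]
0.1 [ 0.27710256 -0.58750888  0.21446093] [-6.79626140e-04  9.75819071e-01  2.18578678e-01 -2.03170411e-04] 0.0872402131250292 [ 0.0989402  -0.45726662 -0.56420081]
```

View pics/top0.png

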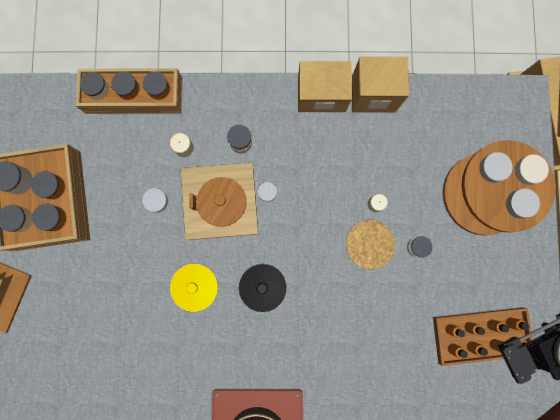

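View pics/side0.png

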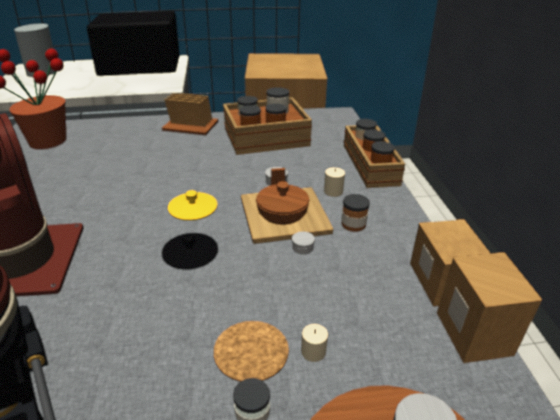

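The top view shows the board centred near (220,201), lid and knob near (221,201), handle at (193,201) and cork at (371,244). tin_left is at (154,200) and tin_mid at (267,191). The side view agrees, with the knob near (283,187) and the handle at (278,176).

```bash
cat > meas.py <<'E'
from h import *
c=snap('top'); im=c['img']; hsv=cv2.cvtColor(im,cv2.COLOR_RGB2HSV)
for p in [(235,215),(193,201),(245,228),(371,244),(220,200),(190,180)]: print(p,im[p[1],p[0]],hsv[p[1],p[0]])
# board + everything warm in its window
def comp(m,x0,x1,y0,y1):
    w=np.zeros(m.shape,np.uint8); w[y0:y1,x0:x1]=m[y0:y1,x0:x1]
    k,l,s,ct=cv2.connectedComponentsWithStats(w)
    i=1+np.argmax(s[1:,4]); return (l==i).astype(np.uint8),s[i],ct[i]
warm=((hsv[...,1]>70)&(hsv[...,0]<25)).astype(np.uint8)
m,s,ct=comp(warm,172,262,155,245)
cn=max(cv2.findContours(m,0,2)[0],key=cv2.contourArea); r=cv2.minAreaRect(cn)
bx=cv2.boxPoints(r); P=np.array([onz(c,*p,.018) for p in bx]); print('board',r,P.round(4).tolist(),P.mean(0))
for i in range(4): e=P[(i+1)%4]-P[i]; print(np.linalg.norm(e).round(4),np.degrees(np.arctan2(e[1],e[0])).round(2))
m,s,ct=comp(warm,335,405,210,280); print('cork',s,onz(c,*ct,.006))
cn=max(cv2.findContours(m,0,2)[0],key=cv2.contourArea); (q,rd)=cv2.minEnclosingCircle(cn);print(q,rd,onz(c,*q,.006))
br=((hsv[...,1]>70)&(hsv[...,0]<25)&(hsv[...,2]<175)&(hsv[...,1]>150)).astype(np.uint8)
m,s,ct=comp(br,195,250,172,232); print('lid',s,ct)
cn=max(cv2.findContours(m,0,2)[0],key=cv2.contourArea);q=cv2.fitEllipse(cn);print(q,onz(c,*q[0],.06))
m2,s,ct=comp(br,184,199,190,215); print('handle',s,ct,onz(c,*ct,.102))
cv2.imwrite('pics/crop.png',cv2.resize(im[150:260,140:290,::-1],None,fx=5,fy=5,interpolation=2))
E
python3 meas.py
python3 - <<'E'
from h import *
b=snap('side'); cv2.imwrite('pics/sc.png',cv2.resize(b['img'][150:260,220:370,::-1],None,fx=5,fy=5,interpolation=2))
E
```

```text
(235, 215) [166 115  71] [ 14 146 166]
(193, 201) [81 52 31] [ 13 157  81]
(245, 228) [200 175 130] [ 19  89 200]
(371, 244) [184 149  97] [ 18 121 184]
(220, 200) [167 116  72] [ 14 145 167]
(190, 180) [198 176 127] [ 21  91 198]
board ((218.58982849121094, 200.872802734375), (71.77070617675781, 72.88713073730469), 85.42607879638672) [[0.6828, 0.2083, 0.018], [0.6986, 0.017, 0.018], [0.5101, 0.0009, 0.018], [0.4946, 0.1894, 0.018]] [0.59653647 0.10390603 0.018     ]
0.192 -85.28
0.1892 -175.11
0.1892 94.71
0.1892 5.75
cork [ 346  220   49   49 1900] [ 0.48407505 -0.29286357  0.006     ]
(370.0041809082031, 244.3050079345703) 24.814924240112305 [ 0.48354831 -0.29268076  0.006     ]
lid [195 178  39  46 872] [211.94266055 195.94954128]
((213.2601318359375, 196.6540069580078), (27.50522232055664, 47.40802001953125), 28.833208084106445) [0.60147553 0.11260425 0.06      ]
handle [189 194  10  17 116] [194.09482759 201.88793103] [0.58305651 0.15402075 0.102     ]
```

View pics/crop.png

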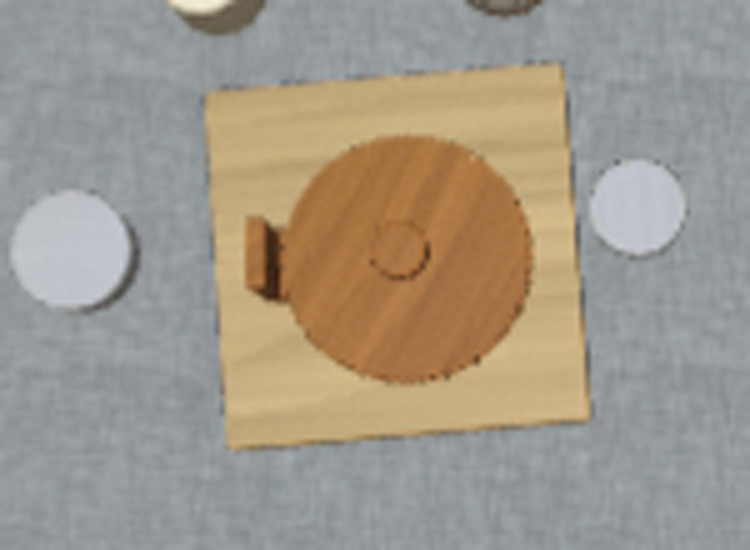

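View pics/sc.png

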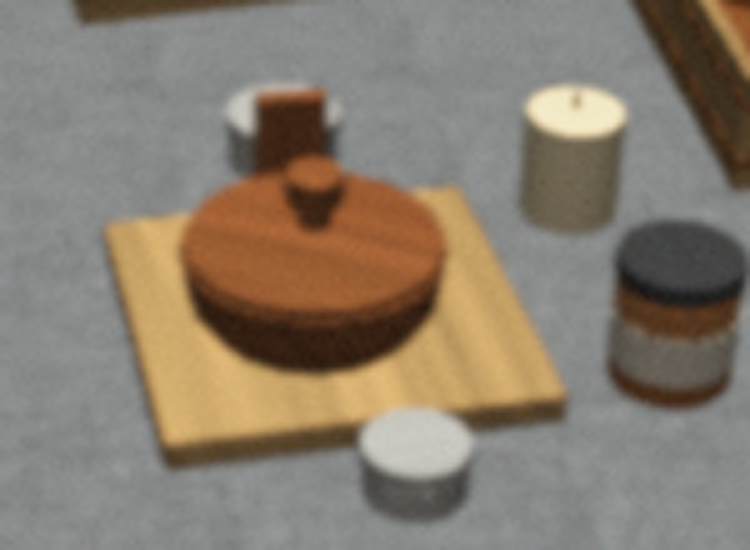

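In the crops, the knob top centre in the top view is about (219.6,199.3) and the handle top about (190.9,200.4). In the side view the knob top is about (282.6,184.0) and the handle top about (277.8,169).

```bash
cat >> h.py <<'E'
def tri(a,ua,b,ub):
    A=np.zeros((3,3));y=np.zeros(3)
    for c,u in((a,ua),(b,ub)):
        o,d=ray(c,*u);d/=np.linalg.norm(d);M=np.eye(3)-np.outer(d,d);A+=M;y+=M@o
    return np.linalg.solve(A,y)
from scipy.spatial.transform import Rotation as Ro
def tool():
    s=sense();q=np.array(s['tool_rot']);R=Ro.from_quat(q[[1,2,3,0]]).as_matrix();return np.array(s['tool_pos']),R,s
def go(T,head=None):
    p,R,s=tool();h=np.arctan2(R[1,0],R[0,0]);print('shift mm',(R.T@(np.array(T)-p)*1e3).round(1),'head',h.round(3),'tilt',R[:,2].round(3),'turn',None if head is None else round(h-head,3))
E
python3 - <<'E'
from h import *
a=snap('top');b=snap('side')
print('knob',tri(a,(219.6,199.3),b,(282.6,184.)),onz(a,219.6,199.3,.098),onz(b,282.6,184,.098))
print('handle',tri(a,(190.9,200.4),b,(277.8,169)),onz(a,190.9,200.4,.102),onz(b,277.8,169,.102))
print('lid',onz(a,221.4,201.5,.066))
go((.6,.106,.2),1.66)
E
```

```text
knob [0.59107757 0.09196997 0.09900209] [0.59003835 0.09215153 0.098     ] [0.59249332 0.09377541 0.098     ]
handle [0.58840185 0.16216202 0.10014285] [0.58670625 0.1619155  0.102     ] [0.58945668 0.159011   0.102     ]
lid [0.58844307 0.09116572 0.066     ]
shift mm [ 587.9 -489.7   15.2] head 0.441 tilt [-0.     0.001 -1.   ] turn -1.219
```

move_arm([
  [[10,-8,0,-0.02],[30,-25,0,-0.08],[60,-50,0,-0.15],[90,-75,0,-0.22],[120,-100,0,-0.3],[150,-125,0,-0.38],[180,-150,0,-0.46],[210,-175,0,-0.54],[240,-200,0,-0.6],[265,-222,0,-0.66],[280,-235,0,-0.7],[285,-239,0,-0.72]],
], claw=-1, squeeze=20)

```text
time_s: 1.3
tool_pos: [0.4346, -0.2459, 0.2156]
tool_rot: [0.0, 0.834, 0.552, 0.0]
ft_force: [-0.1, 0.4, 0.2]
opening: 0.0867
finger_force: 0.0
```

```bash
python3 -c "
from h import *
go((.591,.0925,.16),1.62);s=sense();print(s['tool_pos'],s['joint_pos'],s['time_s'],s['ft_force'])"
```

```text
shift mm [372.6  11.6  55.7] head 1.169 tilt [ 0.001  0.    -1.   ] turn -0.451
[ 0.43462864 -0.24590177  0.21557719] [ 0.70460266  0.04214859 -0.28520168  1.80976547  0.01191561  1.29082086
  0.0147312 ] 1.3 [-0.09547039  0.42504541  0.1562336 ]
```

move_arm([
  [[12,0,0,-0.03],[40,1,5,-0.08],[80,2,10,-0.14],[120,4,18,-0.2],[160,5,26,-0.26],[200,6,34,-0.32],[240,8,42,-0.38],[280,9,48,-0.42],[320,10,54,-0.45],[350,11,56,-0.45],[367,11.5,56,-0.45],[372.6,11.6,56,-0.45]],
])

```text
time_s: 2.3
tool_pos: [0.5928, 0.0896, 0.1585]
tool_rot: [-0.001, 0.692, 0.722, 0.0]
ft_force: [-0.3, -0.2, 0.3]
opening: 0.0868
finger_force: 0.0
```

```bash
python3 -c "
from h import *
go((.591,.0925,.091),1.62);s=sense();print(s['tool_pos'],s['joint_pos'])
b=snap('side');cv2.imwrite('pics/s1.png',cv2.resize(b['img'][130:250,210:360,::-1],None,fx=5,fy=5,interpolation=2))"
```

```text
shift mm [ 2.9 -1.7 67.5] head 1.613 tilt [-0.001  0.001 -1.   ] turn -0.007
[0.59284507 0.08958092 0.15854065] [ 0.24574632  0.32294977 -0.57181978  1.64166227  0.18151183  1.23118127
 -0.32062805]
```

View pics/s1.png

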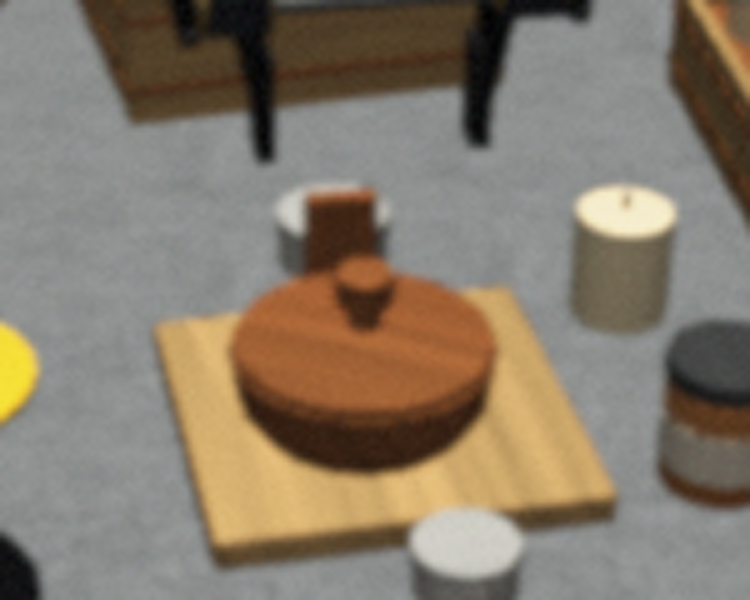

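The open fingers, with tips near (264,158) and (480,145) in the crop, straddle the knob at (364,265), as the numbers say. Next I descend.

move_arm([
  [[1,0,5,0],[2,-1,15,0],[3,-1.5,26,0],[3,-1.5,37,0],[3,-1.5,47,0],[3,-1.5,55,0],[3,-1.5,61,0],[3,-1.5,65,0],[3,-1.5,67,0],[3,-1.5,67,0],[3,-1.5,67,0]],
])

```text
time_s: 3.27
tool_pos: [0.5909, 0.0901, 0.0926]
tool_rot: [0.0, 0.693, 0.721, 0.0]
ft_force: [0.4, -0.7, 0.1]
opening: 0.0869
finger_force: 0.0
```

```bash
python3 -c "
from h import *
go((.591,.0925,.091),1.62);print(sense()['ft_force'])"
```

```text
shift mm [2.4 0.2 1.6] head 1.611 tilt [ 0.  0. -1.] turn -0.009
[ 0.35044745 -0.68280791  0.09843843]
```

Close gently with the pose held.

move_arm([
  [[2,0,1,0],[2,0,1,0],[2,0,1,0],[2,0,1,0],[2,0,1,0],[2,0,1,0],[2,0,1,0],[2,0,1,0],[2,0,1,0],[2,0,1,0]],
], claw=1, squeeze=15)

```text
time_s: 4.1
tool_pos: [0.5906, 0.0919, 0.0913]
tool_rot: [-0.0, 0.693, 0.721, 0.0]
ft_force: [0.8, -0.0, 0.1]
opening: 0.0283
finger_force: 0.3
```

move_arm([
  [[0,0,0,0],[0,0,0,0],[0,0,0,0],[0,0,0,0],[0,0,-2,0],[0,0,-6,0],[0,0,-12,0],[0,0,-20,0],[0,0,-29,0],[0,0,-37,0],[0,0,-42,0],[0,0,-44,0]],
])

```text
time_s: 5.1
tool_pos: [0.5912, 0.0921, 0.1367]
tool_rot: [0.001, 0.693, 0.721, 0.001]
ft_force: [0.3, 1.3, 0.6]
opening: 0.0005
finger_force: 0.0
```

```bash
python3 -c "
from h import *
s=sense();print(s['ft_force'],s['finger_force'],s['opening'])
a=snap('top');cv2.imwrite('pics/t2.png',cv2.resize(a['img'][140:260,140:290,::-1],None,fx=4,fy=4))
b=snap('side');cv2.imwrite('pics/s2.png',np.vstack([cv2.resize(x[:,:,::-1],(600,300)) for x in (a['img'][150:250,140:340],b['img'][130:250,200:440])]))"
```

```text
[0.29483622 1.31786245 0.57894415] 0.0 0.0005132519260808502
```

View pics/s2.png

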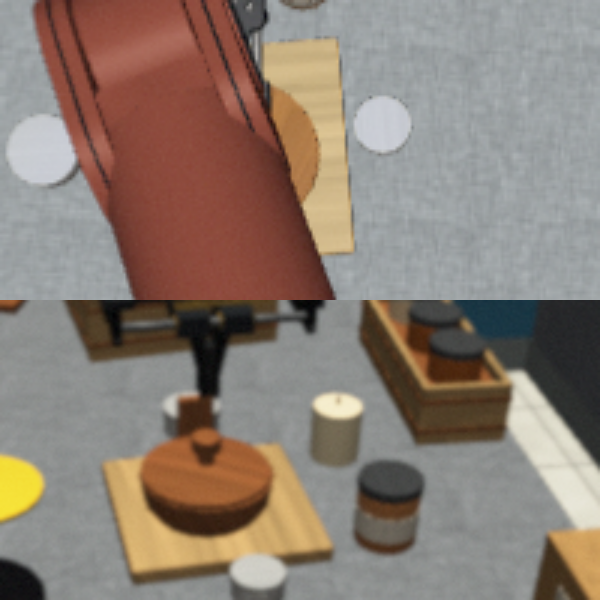

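The fingers shut empty above the lid, with tips near (207,395) in the picture. The knob at (207,437) is still in place and the lid is still on. I'll find out why before the next try.

```bash
python3 -c "
from h import *
b=snap('side');p,R,s=tool();print(p,R[:,2])
print('tip proj',proj(b,p+R[:,2]*.017),'knob proj',proj(b,np.array([.591,.0925,.098])))
im=b['img']
cv2.imwrite('pics/s3.png',cv2.resize(im[140:215,240:325,::-1],None,fx=7,fy=7,interpolation=2))"
```

```text
[0.5905543  0.09185282 0.13529241] [ 6.24724517e-05 -3.95950958e-05 -9.99999997e-01]
tip proj [281.98377912 176.84857307] knob proj [282.03404483 184.3177648 ]
```

View pics/s3.png

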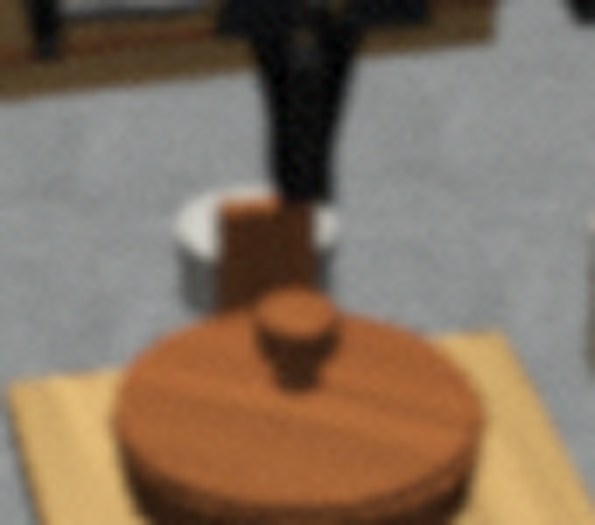

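The tip is seen at (283.5,168), but the reported pose predicts (282,177). So the true fingertips are about 20 mm higher than nominal, or displaced in y. The picture alone can't separate the two, so I'll probe gently with closed fingers onto the knob top. Contact is expected after about 20 mm down if nominal, about 42 mm if the fingers are high, and none if they are off in y.

move_arm([
  [[0,0,4,0],[0,0,9,0],[0,0,13,0],[0,0,16,0],[0,0,18,0],[0,0,19,0],[0,0,20,0],[0,0,21,0],[0,0,22,0],[0,0,22,0],[0,0,22,0]],
])

```text
time_s: 6.17
tool_pos: [0.5906, 0.0919, 0.1133]
tool_rot: [-0.0, 0.693, 0.721, 0.0]
ft_force: [0.6, -0.8, 0.5]
opening: 0.0004
finger_force: 0.0
```

move_arm([
  [[0,0,1,0],[0,0,3,0],[0,0,5,0],[0,0,7,0],[0,0,8,0],[0,0,9,0],[0,0,10,0],[0,0,11,0],[0,0,12,0],[0,0,12,0]],
])

```text
time_s: 7.0
tool_pos: [0.5905, 0.0919, 0.1011]
tool_rot: [-0.0, 0.693, 0.721, -0.0]
ft_force: [0.0, -0.3, -0.6]
opening: 0.0009
finger_force: 0.0
```

move_arm([
  [[0,0,1,0],[0,0,2,0],[0,0,3,0],[0,0,4,0],[0,0,4.5,0],[0,0,5,0],[0,0,5,0]],
])

```text
time_s: 7.58
tool_pos: [0.5905, 0.0919, 0.0961]
tool_rot: [-0.0, 0.693, 0.721, -0.0]
ft_force: [-0.1, -0.1, -0.4]
opening: 0.0007
finger_force: 0.0
```

move_arm([
  [[0,0,1,0],[0,0,2,0],[0,0,3,0],[0,0,3.5,0],[0,0,4,0],[0,0,4,0]],
])

```text
time_s: 8.08
tool_pos: [0.5906, 0.092, 0.0932]
tool_rot: [0.0, 0.693, 0.721, 0.0]
ft_force: [-3.2, -1.4, 9.3]
opening: 0.0005
finger_force: 4.5
```

```bash
python3 -c "
from h import *
b=snap('side');p,R,s=tool();print(p,s['ft_force'])
print('tip proj',proj(b,p+R[:,2]*.017))
im=b['img']
cv2.imwrite('pics/s4.png',cv2.resize(im[140:215,240:325,::-1],None,fx=7,fy=7,interpolation=2))"
```

```text
[0.59064844 0.09193732 0.09319945] [-3.67806798 -0.75955203  9.36938609]
tip proj [281.80946937 192.46300836]
```

View pics/s4.png

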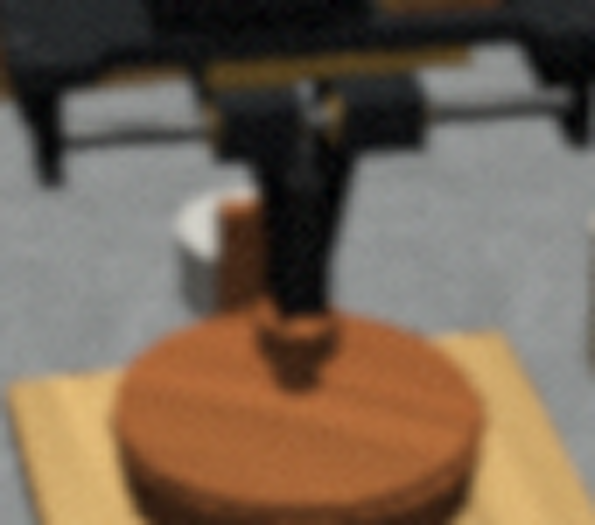

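Contact came at TCP z ≈ 0.0935, with the fingers centred on the knob near (298,310). So the true tips are about 22 mm higher than the reported pose implies, and I'll command z 22 mm lower from here. Next I back off, open and regrasp.

move_arm([
  [[0,0,-4,0],[0,0,-10,0],[0,0,-16,0],[0,0,-20,0],[0,0,-20,0],[0,0,-20,0],[0,0,-20,0],[0,0,-20,0],[0,0,-20,0],[0,0,-20,0],[0,0,-20,0],[0,0,-20,0]],
], claw=-1)

```text
time_s: 9.13
tool_pos: [0.5905, 0.0919, 0.1122]
tool_rot: [-0.0, 0.693, 0.721, -0.0]
ft_force: [0.3, 0.1, -0.2]
opening: 0.0725
finger_force: 0.0
```

move_arm([
  [[0,0,0,0],[0,0,0,0],[0,0,4,0],[0,0,10,0],[0,0,18,0],[0,0,26,0],[0,0,33,0],[0,0,38,0],[0,0,41,0],[0,0,42,0],[0,0,42,0],[0,0,42,0]],
])

```text
time_s: 10.13
tool_pos: [0.5908, 0.092, 0.0705]
tool_rot: [0.0, 0.693, 0.721, 0.0]
ft_force: [0.2, -0.2, 0.3]
opening: 0.0867
finger_force: 0.0
```

move_arm([
  [[0,0,0,0],[0,0,0,0],[0,0,0,0],[0,0,0,0],[0,0,0,0],[0,0,0,0],[0,0,0,0],[0,0,0,0],[0,0,0,0],[0,0,0,0],[0,0,0,0],[0,0,0,0]],
], claw=1, squeeze=20)

```text
time_s: 11.13
tool_pos: [0.5906, 0.092, 0.0703]
tool_rot: [-0.0, 0.693, 0.721, -0.0]
ft_force: [-0.2, -0.0, -0.5]
opening: 0.0269
finger_force: 20.0
```

move_arm([
  [[0,0,0,0],[0,0,-1,0],[0,0,-3,0],[0,0,-6,0],[0,0,-10,0],[0,0,-16,0],[0,0,-24,0],[0,0,-33,0],[0,0,-42,0],[0,0,-51,0],[0,0,-57,0],[0,0,-60,0]],
])

```text
time_s: 12.13
tool_pos: [0.5912, 0.0921, 0.1318]
tool_rot: [0.001, 0.693, 0.721, 0.001]
ft_force: [-0.0, -1.3, -0.4]
opening: 0.0273
finger_force: 20.0
```

```bash
python3 -c "
from h import *
s=sense();print(s['ft_force'],s['finger_force'],s['opening'])
b=snap('side');cv2.imwrite('pics/s5.png',cv2.resize(b['img'][120:240,200:360,::-1],(640,480)))
go((.484,-.293,.16),1.62-.69)"
```

```text
[-0.03692415 -1.25079175 -0.39058537] 19.999778831843287 0.027298653288621764
shift mm [-380.5 -122.4  -28.5] head 1.611 tilt [ 0.002  0.    -1.   ] turn 0.681
```

View pics/s5.png

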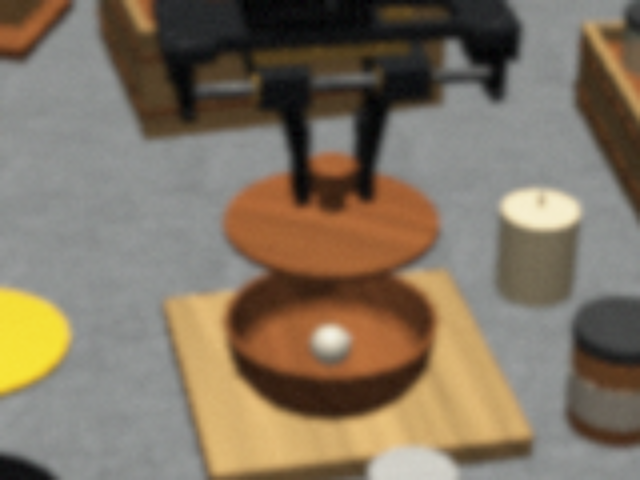

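The lid is up and level in the grip, with its knob at (335,165). The ball sits in the middle of the open dish at (330,342). Next I carry the lid to the cork.

move_arm([
  [[-4,-1,-2,0.01],[-12,-4,-6,0.03],[-26,-8,-10,0.06],[-44,-14,-15,0.1],[-66,-21,-20,0.14],[-90,-29,-20,0.18],[-116,-37,-20,0.22],[-142,-46,-20,0.27],[-168,-54,-20,0.32],[-194,-62,-20,0.37],[-220,-71,-20,0.42],[-246,-79,-20,0.46]],
])

```text
time_s: 13.18
tool_pos: [0.5199, -0.1598, 0.1505]
tool_rot: [0.0, 0.841, 0.542, -0.0]
ft_force: [0.6, -0.2, -1.5]
opening: 0.0267
finger_force: 20.0
```

```bash
python3 -c "
from h import *
go((.484,-.293,.13),1.62-.69)"
```

```text
shift mm [-136.1   22.4   20.5] head 1.145 tilt [-0. -0. -1.] turn 0.215
```

move_arm([
  [[-16,3,0,0.04],[-36,6,4,0.08],[-58,10,8,0.12],[-80,13,12,0.16],[-100,16,16,0.2],[-115,19,18,0.22],[-125,21,20,0.22],[-132,22,20,0.22],[-136,22.4,20,0.22],[-136,22.4,20,0.22],[-136,22.4,20,0.22]],
])

```text
time_s: 14.1
tool_pos: [0.487, -0.2896, 0.1304]
tool_rot: [-0.0, 0.893, 0.449, 0.0]
ft_force: [-0.6, 0.1, -2.3]
opening: 0.0274
finger_force: 20.0
```

```bash
python3 -c "
from h import *
go((.484,-.293,.0235),1.62-.69);print(sense()['joint_pos'],sense()['time_s'])"
```

```text
shift mm [ -4.6  -0.4 106.9] head 0.932 tilt [ 0.  0. -1.] turn 0.002
[ 0.6912114   0.24156872 -0.26823877  1.76721292  0.0692124   1.14180307
 -0.2372274 ] 14.1
```

move_arm([
  [[0,0,4,0],[0,0,12,0],[0,0,22,0],[0,0,33,0],[0,0,44,0],[0,0,55,0],[0,0,66,0],[0,0,76,0],[0,0,84,0],[0,0,90,0],[0,0,94,0],[0,0,96,0]],
])

```text
time_s: 15.1
tool_pos: [0.4863, -0.2903, 0.0337]
tool_rot: [-0.0, 0.894, 0.449, -0.0]
ft_force: [0.1, 0.5, -1.5]
opening: 0.0273
finger_force: 20.0
```

move_arm([
  [[0,0,2,0],[0,0,4,0],[0,0,6,0],[0,0,7.5,0],[0,0,9,0],[0,0,10,0],[0,0,11,0],[0,0,11,0]],
])

```text
time_s: 15.77
tool_pos: [0.4864, -0.2903, 0.0231]
tool_rot: [-0.0, 0.894, 0.449, -0.0]
ft_force: [0.6, 0.2, -2.9]
opening: 0.0273
finger_force: 20.0
```

move_arm([
  [[0,0,0.5,0],[0,0,1,0],[0,0,1.5,0],[0,0,1.5,0]],
])

```text
time_s: 16.1
tool_pos: [0.4865, -0.2904, 0.0222]
tool_rot: [0.0, 0.894, 0.449, 0.0]
ft_force: [-1.8, 1.0, 3.8]
opening: 0.0269
finger_force: 20.0
```

Contact felt. Release, then rise.

move_arm([
  [[0,0,0,0],[0,0,0,0],[0,0,0,0],[0,0,0,0],[0,0,0,0],[0,0,0,0],[0,0,0,0],[0,0,0,0],[0,0,0,0],[0,0,0,0],[0,0,0,0],[0,0,0,0]],
], claw=-1)

```text
time_s: 17.1
tool_pos: [0.4865, -0.2903, 0.0217]
tool_rot: [-0.0, 0.894, 0.449, 0.0]
ft_force: [0.5, -0.5, -0.4]
opening: 0.0865
finger_force: 0.0
```

move_arm([
  [[0,0,-2,0],[0,0,-8,0],[0,0,-18,0],[0,0,-32,0],[0,0,-50,0],[0,0,-70,0],[0,0,-90,0],[0,0,-108,0],[0,0,-122,0],[0,0,-132,0],[0,0,-138,0],[0,0,-140,0]],
])

```text
time_s: 18.1
tool_pos: [0.4869, -0.2905, 0.1631]
tool_rot: [0.001, 0.894, 0.449, 0.0]
ft_force: [0.1, -0.5, -0.3]
opening: 0.0868
finger_force: 0.0
```

```bash
python3 -c "
from h import *
c=snap('side');im=c['img'];hsv=cv2.cvtColor(im,cv2.COLOR_RGB2HSV)
m=((hsv[...,0]<13)&(hsv[...,1]>130)&(hsv[...,2]>100)).astype(np.uint8)
k,l,s,ct=cv2.connectedComponentsWithStats(m)
for i in range(1,k):
  if s[i,4]>150: print(s[i],ct[i].round(1),onz(c,*ct[i],.02).round(3))
print(proj(c,np.array([.484,-.293,.02])))
a=snap('top');im2=a['img']
v=np.hstack([cv2.resize(im2[150:260,140:290,::-1],(410,300)),cv2.resize(im[280:400,190:350,::-1],(390,300))])
w=np.hstack([cv2.resize(im[150:250,210:350,::-1],(410,300)),cv2.resize(im2[190:290,310:440,::-1],(390,300))])
cv2.imwrite('pics/m6.png',np.vstack([v,w]))
print(sense()['joint_pos'])
go((.588,.161,.16),.05)"
```

```text
[250  52  28  17 214] [265.9  60.2] [0.687 1.391 0.02 ]
[ 10  96  55  20 667] [ 36.8 106.2] [-0.242  0.91   0.02 ]
[163 122  46  11 214] [186.2 128. ] [0.341 0.622 0.02 ]
[  0 182  27  19 263] [ 11.  189.9] [-0.114  0.28   0.02 ]
[266 185  42  30 506] [285.7 199.9] [0.608 0.145 0.02 ]
[   0  224   82   70 2129] [ 46.8 263.8] [ 0.076 -0.042  0.02 ]
[ 215  318   71   43 1550] [252.  335.4] [ 0.49  -0.277  0.02 ]
[337 386  78  34 909] [375.6 401.2] [ 0.666 -0.429  0.02 ]
[249.1641776  342.96347978]
[ 0.69419589  0.21535381 -0.26838584  1.73136018  0.06075051  1.20306052
 -0.23018537]
shift mm [ 422.7 -188.     1.7] head 0.931 tilt [-0.  0. -1.] turn 0.881
```

View pics/m6.png

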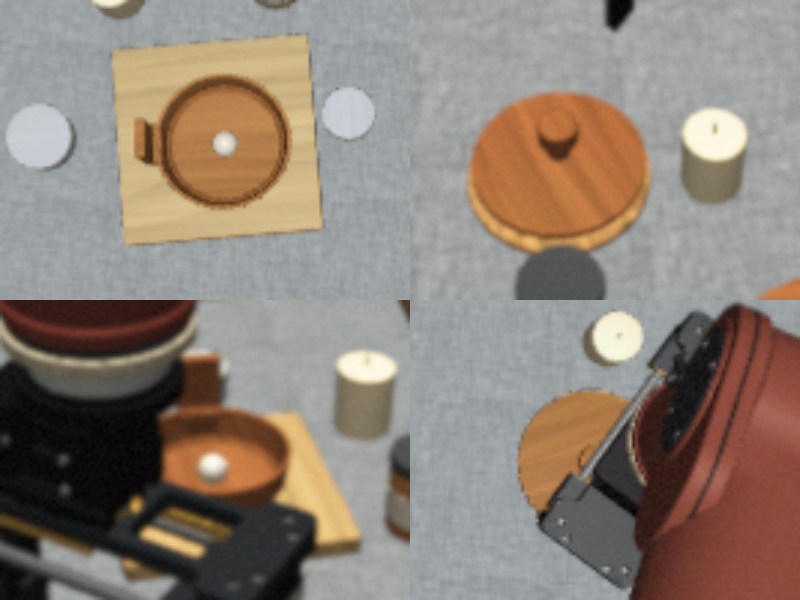

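The last picture shows the lid flat on the cork, with its knob at (558,130) in the upper-right panel. The dish is open with the ball in its middle at (224,144) in the upper-left panel. The handle top is at (140,139) in that panel, matching the earlier fix of (0.588, 0.161). I go above the handle.

move_arm([
  [[10,-4,0,0.05],[32,-14,0,0.12],[60,-27,0,0.2],[90,-40,0,0.3],[120,-53,0,0.4],[150,-67,0,0.5],[180,-80,0,0.6],[210,-93,0,0.7],[240,-107,0,0.78],[270,-120,0,0.84],[300,-133,0,0.88],[325,-144,0,0.88]],
])

```text
time_s: 19.2
tool_pos: [0.5646, 0.0589, 0.1607]
tool_rot: [-0.0, 1.0, 0.025, -0.001]
ft_force: [0.1, -0.2, -0.3]
opening: 0.0871
finger_force: 0.0
```

```bash
python3 -c "
from h import *
go((.588,.161,.12),.05);print(sense()['joint_pos'])"
```

```text
shift mm [  28.5 -100.8   40.7] head 0.049 tilt [-0.002  0.001 -1.   ] turn -0.001
[ 0.19336065  0.23573582 -0.43280352  1.72122526  0.10398262  1.20887397
 -1.78733859]
```

move_arm([
  [[5,-18,2,0],[11,-40,6,0],[17,-60,12,0],[22,-78,18,0],[25,-91,25,0],[27,-98,32,0],[28,-101,37,0],[28.3,-102,40,0],[28.3,-102,40,0],[28.3,-102,40,0],[28.3,-102,40,0]],
])

```text
time_s: 20.12
tool_pos: [0.5885, 0.1586, 0.1221]
tool_rot: [0.0, 1.0, 0.025, 0.0]
ft_force: [-0.1, -0.3, -0.1]
opening: 0.0871
finger_force: 0.0
```

```bash
python3 -c "
from h import *
go((.588,.161,.060),.05)
b=snap('side');im=b['img'];p,R,s=tool()
for o in(-.0435,.0435): print('inner tip px',proj(b,p+R[:,2]*-.005+R[:,1]*o))
hsv=cv2.cvtColor(im,cv2.COLOR_RGB2HSV)
blk=(hsv[...,2]<45)
for r in range(140,180,3): print(r,''.join('#' if blk[r,x] else ('o' if hsv[r,x,0]<13 and hsv[r,x,1]>120 else '.') for x in range(240,330)))
"
```

```text
shift mm [-0.4 -2.5 62.1] head 0.049 tilt [ 0.001 -0.    -1.   ] turn -0.001
inner tip px [274.44457366 151.73575249]
inner tip px [280.72926867 168.47178841]
140 ..........................####################################..o.........................
143 ...........................###################################............................
146 ...........oo.oo............#################################.............................
149 ..............................#################...........................................
152 ......................................#########...........................................
155 ......................................########............................................
158 ......................................########............................................
161 ......................................########............................................
164 ......................................########............................................
167 ......................................########............................................
170 ................................oooooooooooo..............................................
173 ................................oo.ooooooo.o..............................................
176 ................................oooooooo.oooo.............................................
179 ................................o.ooo.ooooooo.............................................
```

move_arm([
  [[0,-1,4,0],[0,-1.5,12,0],[0,-1.5,22,0],[0,-1.5,33,0],[0,-1.5,43,0],[0,-1.5,51,0],[0,-1.5,57,0],[0,-1.5,60,0],[0,-1.5,61,0],[0,-1.5,61,0]],
])

```text
time_s: 21.0
tool_pos: [0.5881, 0.1612, 0.0607]
tool_rot: [-0.0, 1.0, 0.025, -0.0]
ft_force: [-0.7, 0.4, -0.1]
opening: 0.087
finger_force: 0.0
```

move_arm([
  [[0,0,0,0],[0,0,0,0],[0,0,0,0],[0,0,0,0],[0,0,0,0],[0,0,0,0],[0,0,0,0],[0,0,0,0],[0,0,0,0],[0,0,0,0],[0,0,0,0]],
], claw=0.75, squeeze=3)

```text
time_s: 21.92
tool_pos: [0.5881, 0.1611, 0.0608]
tool_rot: [-0.0, 1.0, 0.025, -0.0]
ft_force: [0.2, -0.3, 0.8]
opening: 0.0214
finger_force: 0.0
```

move_arm([
  [[0,0,0,0],[0,0,0,0],[0,0,0,0],[0,0,0,0],[0,0,0,0],[0,0,0,0]],
], claw=1, squeeze=5)

```text
time_s: 22.42
tool_pos: [0.588, 0.1612, 0.0608]
tool_rot: [-0.0, 1.0, 0.025, -0.0]
ft_force: [-1.0, 0.0, -0.1]
opening: 0.0098
finger_force: 5.0
```

move_arm([
  [[0,0,0,0],[0,0,0,0],[0,0,0,0],[0,0,0,0]],
], squeeze=45)

```text
time_s: 22.75
tool_pos: [0.588, 0.1612, 0.0608]
tool_rot: [-0.0, 1.0, 0.025, -0.0]
ft_force: [-0.9, -0.6, -0.5]
opening: 0.0099
finger_force: 45.0
```

```bash
cat > ball.py <<'E'
from h import *
def ball(name,z):
    c=snap(name);im=c['img'].astype(int);hsv=cv2.cvtColor(c['img'],cv2.COLOR_RGB2HSV)
    br=((hsv[...,0]<16)&(hsv[...,1]>110)).astype(np.uint8)
    w=((hsv[...,1]<60)&(hsv[...,2]>150)).astype(np.uint8)
    k,l,s,ct=cv2.connectedComponentsWithStats(w)
    for i in range(1,k):
        if 20<s[i,4]<250:
            X=onz(c,*ct[i],z)
            if .5<X[0]<.7 and 0<X[1]<.2: print(name,'white',s[i],ct[i].round(1),X.round(4))
E
python3 -c "
from ball import *
ball('side',.037);ball('top',.037);s=sense();print(s['moment'],s['ft_force'])"
```

```text
side white [314 177   6  10  25] [315.7 182. ] [0.6939 0.1959 0.037 ]
side white [253 183  10  10  31] [258.2 187.7] [0.5429 0.184  0.037 ]
side white [279 202   8   7  41] [282.5 204.8] [0.5937 0.0987 0.037 ]
side white [324 208   8  10  29] [327.7 212.4] [0.6948 0.0545 0.037 ]
[ 0.05921413  0.19111902 -0.0460142 ] [-0.20674664 -0.68566155  0.64671176]
```

Gripped at 45 N without disturbing anything. Lift slowly.

move_arm([
  [[0,0,-0.5,0],[0,0,-1.5,0],[0,0,-3,0],[0,0,-5,0],[0,0,-7,0],[0,0,-9,0],[0,0,-11,0],[0,0,-13,0],[0,0,-14.5,0],[0,0,-15.5,0],[0,0,-16,0],[0,0,-16,0]],
])

```text
time_s: 23.85
tool_pos: [0.5881, 0.1611, 0.0769]
tool_rot: [-0.0, 1.0, 0.025, 0.0]
ft_force: [-0.5, -0.6, -2.8]
opening: 0.0093
finger_force: 45.0
```

```bash
python3 -c "
from ball import *
ball('side',.053);s=sense();print(s['moment'],s['ft_force'],s['tool_pos'],s['opening'])"
```

```text
side white [313 180   5   8  22] [315.1 182.9] [0.6855 0.1648 0.053 ]
side white [279 196   8   7  46] [282.5 199.1] [0.5935 0.0991 0.053 ]
side white [324 205   7  13  30] [327.6 211.3] [0.6894 0.0359 0.053 ]
[0.18911545 0.05510543 0.01993043] [ 0.17627195 -0.54575399 -2.00332638] [0.58806196 0.16112809 0.07677638] 0.009743995814349992
```

The dish is hanging freely (−2.8 N) and the ball has not moved relative to it. Lift on.

move_arm([
  [[0,0,-1,0],[0,0,-4,0],[0,0,-10,0],[0,0,-18,0],[0,0,-27,0],[0,0,-37,0],[0,0,-47,0],[0,0,-57,0],[0,0,-66,0],[0,0,-73,0],[0,0,-78,0],[0,0,-80,0]],
])

```text
time_s: 24.9
tool_pos: [0.5884, 0.1613, 0.1578]
tool_rot: [-0.0, 1.0, 0.025, 0.001]
ft_force: [0.9, 0.2, -2.7]
opening: 0.0096
finger_force: 45.0
```

```bash
python3 -c "
from ball import *
ball('side',.133);s=sense();print(s['moment'],s['tool_pos'],s['time_s'],s['joint_pos'])
p,R,_=tool();h0=.049;G0=p[:2]
D0=G0+.0690*np.array([np.sin(h0),-np.cos(h0)]);D1=np.array([.5965,.104]);tot=1.608;N=60
print('axis',D0)
def pose(i):
    t=i/N;s=10*t**3-15*t**4+6*t**5;h=h0+tot*s;D=D0+(D1-D0)*s
    return np.r_[D+.069*np.array([-np.sin(h),np.cos(h)]),h]
for k in range(0,N,12):
    a=pose(k);c,s=np.cos(a[2]),np.sin(a[2]);o=[]
    for i in range(k+1,k+13):
        b=pose(i);d=(b-a)[:2]*1e3;o.append([round(c*d[0]+s*d[1],1),round(s*d[0]-c*d[1],1),0,round(a[2]-b[2],3)])
    print([o])
"
```

```text
side white [279 166   9   7  47] [283.1 169. ] [0.5944 0.1021 0.133 ]
[0.13843737 0.05642337 0.01184476] [0.58834927 0.16125873 0.15762172] 24.95 [ 0.04460506  0.32801524 -0.47374475  1.62195104  0.15680929  1.22860464
 -1.9801482 ]
axis [0.59172891 0.09234155]
[[[np.float64(-0.0), np.float64(-0.0), 0, np.float64(-0.0)], [np.float64(-0.0), np.float64(-0.0), 0, np.float64(-0.001)], [np.float64(-0.1), np.float64(-0.0), 0, np.float64(-0.002)], [np.float64(-0.3), np.float64(-0.0), 0, np.float64(-0.004)], [np.float64(-0.5), np.float64(-0.1), 0, np.float64(-0.008)], [np.float64(-0.9), np.float64(-0.1), 0, np.float64(-0.014)], [np.float64(-1.4), np.float64(-0.1), 0, np.float64(-0.021)], [np.float64(-2.0), np.float64(-0.2), 0, np.float64(-0.031)], [np.float64(-2.8), np.float64(-0.2), 0, np.float64(-0.043)], [np.float64(-3.7), np.float64(-0.3), 0, np.float64(-0.057)], [np.float64(-4.8), np.float64(-0.3), 0, np.float64(-0.074)], [np.float64(-6.1), np.float64(-0.4), 0, np.float64(-0.093)]]]
[[[np.float64(-1.4), np.float64(-0.1), 0, np.float64(-0.022)], [np.float64(-3.0), np.float64(-0.2), 0, np
[... 2116 characters left out ...]
np.float64(0.1), 0, np.float64(-0.019)], [np.float64(-2.2), np.float64(0.2), 0, np.float64(-0.036)], [np.float64(-3.1), np.float64(0.2), 0, np.float64(-0.05)], [np.float64(-3.8), np.float64(0.3), 0, np.float64(-0.062)], [np.float64(-4.4), np.float64(0.4), 0, np.float64(-0.072)], [np.float64(-4.9), np.float64(0.4), 0, np.float64(-0.079)], [np.float64(-5.2), np.float64(0.5), 0, np.float64(-0.085)], [np.float64(-5.5), np.float64(0.5), 0, np.float64(-0.089)], [np.float64(-5.6), np.float64(0.6), 0, np.float64(-0.091)], [np.float64(-5.7), np.float64(0.6), 0, np.float64(-0.093)], [np.float64(-5.7), np.float64(0.6), 0, np.float64(-0.093)], [np.float64(-5.7), np.float64(0.6), 0, np.float64(-0.093)]]]
```

move_arm([
  [[0,0,0,0],[0,0,0,-0.001],[-0.1,0,0,-0.002],[-0.3,0,0,-0.004],[-0.5,0,0,-0.008],[-0.9,-0.1,0,-0.014],[-1.4,-0.1,0,-0.021],[-2,-0.2,0,-0.031],[-2.8,-0.2,0,-0.043],[-3.7,-0.3,0,-0.057],[-4.8,-0.3,0,-0.074],[-6.1,-0.4,0,-0.093]],
])

```text
time_s: 25.95
tool_pos: [0.5818, 0.1612, 0.1568]
tool_rot: [-0.0, 0.997, 0.073, 0.0]
ft_force: [-0.2, -0.6, -1.6]
opening: 0.0099
finger_force: 45.0
```

move_arm([
  [[-1.4,-0.1,0,-0.022],[-3,-0.2,0,-0.046],[-4.8,-0.3,0,-0.073],[-6.7,-0.3,0,-0.103],[-8.7,-0.3,0,-0.135],[-10.9,-0.2,0,-0.169],[-13.3,0.1,0,-0.206],[-15.7,0.4,0,-0.244],[-18.3,0.9,0,-0.285],[-20.9,1.5,0,-0.328],[-23.6,2.2,0,-0.372],[-26.3,3.1,0,-0.417]],
])

```text
time_s: 26.95
tool_pos: [0.5561, 0.1544, 0.1568]
tool_rot: [-0.0, 0.96, 0.278, -0.0]
ft_force: [0.3, -0.8, -2.9]
opening: 0.0094
finger_force: 45.0
```

move_arm([
  [[-2.9,-0.1,0,-0.047],[-5.9,-0.1,0,-0.095],[-9,0.1,0,-0.144],[-12,0.4,0,-0.193],[-15.1,0.9,0,-0.243],[-18.1,1.6,0,-0.294],[-21.1,2.5,0,-0.344],[-24,3.5,0,-0.394],[-26.8,4.6,0,-0.443],[-29.5,5.9,0,-0.492],[-32,7.4,0,-0.54],[-34.5,8.9,0,-0.587]],
])

```text
time_s: 27.95
tool_pos: [0.5316, 0.1283, 0.1568]
tool_rot: [0.0, 0.839, 0.545, -0.0]
ft_force: [-0.2, -0.6, -2.0]
opening: 0.0094
finger_force: 45.0
```

move_arm([
  [[-2.8,0.1,0,-0.046],[-5.5,0.3,0,-0.09],[-8.1,0.6,0,-0.132],[-10.5,1,0,-0.173],[-12.8,1.5,0,-0.212],[-15,2,0,-0.248],[-17,2.7,0,-0.283],[-18.9,3.3,0,-0.314],[-20.6,3.9,0,-0.344],[-22.1,4.6,0,-0.371],[-23.5,5.2,0,-0.395],[-24.7,5.8,0,-0.417]],
])

```text
time_s: 28.95
tool_pos: [0.5268, 0.1034, 0.1568]
tool_rot: [0.0, 0.708, 0.706, -0.0]
ft_force: [-0.1, -0.1, -2.3]
opening: 0.0095
finger_force: 45.0
```

move_arm([
  [[-1.2,0.1,0,-0.019],[-2.2,0.2,0,-0.036],[-3.1,0.2,0,-0.05],[-3.8,0.3,0,-0.062],[-4.4,0.4,0,-0.072],[-4.9,0.4,0,-0.079],[-5.2,0.5,0,-0.085],[-5.5,0.5,0,-0.089],[-5.6,0.6,0,-0.091],[-5.7,0.6,0,-0.093],[-5.7,0.6,0,-0.093],[-5.7,0.6,0,-0.093]],
])

```text
time_s: 29.95
tool_pos: [0.5276, 0.0979, 0.1568]
tool_rot: [-0.0, 0.676, 0.737, 0.0]
ft_force: [0.1, -0.4, -1.9]
opening: 0.0096
finger_force: 45.0
```

```bash
python3 -c "
from ball import *
ball('side',.133);ball('top',.133);s=sense();print(s['moment'],s['ft_force'],s['tool_pos'],s['time_s'],s['joint_velocities'].round(3) if hasattr(s['joint_velocities'],'round') else s['joint_velocities'])
go((.528,.098,.158),1.657)
b=snap('side');hsv=cv2.cvtColor(b['img'],cv2.COLOR_RGB2HSV)
print(proj(b,np.array([.5965,.104,.133])))
for r in range(140,200,2): print(r,''.join('w' if hsv[r,x,1]<60 and hsv[r,x,2]>150 else '#' if hsv[r,x,2]<45 else 'o' if hsv[r,x,0]<13 and hsv[r,x,1]>120 else '.' for x in range(230,340)))
"
```

```text
side white [280 163   9   7  44] [284.2 166.4] [0.5986 0.1139 0.133 ]
[-0.05552515  0.04549873 -0.01352754] [ 0.14478328  0.46346553 -1.99528446] [0.52758764 0.09791814 0.15676811] 30.05 [-0.001  0.001  0.    -0.    -0.002  0.     0.001]
shift mm [ 0.   0.4 -1.2] head 1.658 tilt [-0.  0. -1.] turn 0.001
[283.92677154 168.51008015]
140 ...............#######....########.............................................o..............................
142 ................######oo..#######.......................o....oo...............................................
144 ................#####.ooooo######.......o.o.o...o.............................................................
146 ................o####ooooooo#####.....................................................................w.......
148 .........ooo..o..#####ooooooo###.................oo.oo..o.....................................................
150 ..................####ooo.oo###..........o.oo.oooooooooooooooooooooo..........................................
152 ..................#####.ooo###....oooooooo.oooooooooooooooooooooooooooooo
[... 1982 characters left out ...]
..........
188 ...w........................w................................wwwwww...............w...ww......................
190 ............................w............wwwwwww..............................................................
192 .......................wwwwwww................................................................................
194 ...........w..................................................................................................
196 .......................................................................................w......................
198 ........................................................................................w......wwww...........
```

The ball's blob centre, about (284.5,168.5), matches the predicted dish middle (283.9,168.5). The dish is still, square to the board and held.

```bash
python3 -c "
from workcell import job_done
print(job_done())"
```

```text
the job is handed in; nothing more can be done
None
```

I've handed the job in: the lid is flat on the cork mat, and the dish is held level above the middle of the board with its handle to the near side and the ball in its middle; no verdict came back.

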